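# Feed a tube spacer through sprung doors to the stop

### The arm

A 6-joint arm with a two-finger parallel gripper is mounted at the origin on the work surface. World frame = base frame: x ahead of the robot, y to its left, z up, the work surface at z = 0. Lengths are in m, angles in rad, forces in N, time in s.
With the tool pointing down it reaches from about 0.275 to 0.725 m from the base axis. Payload 5.6 kg.
Tool frame: the origin (TCP) lies where the fingers leave the gripper's body, on its centre line; the fingertips stand 73 mm ahead of it and the grasp point (between the pads) lies 54 mm ahead of it (ctrl.grip_point_offset is the distance from the TCP to the grasp point, in m); z points along the fingers, y is the line along which they close (so a half turn about z gives the same grasp; the last joint's range is limited). The gripper opens to 85 mm and grips with 20 to 120 N. Pads are 22 mm wide; open, the fingers measure 114 mm over their backs; the gripper's body (76 mm by 85 mm) begins 54 mm behind the grasp point. The pads swing forward as they close: fully open they stand 13 mm farther back than shut.
Start: joints at [-0.921, 0.255, 0.108, 0, -1.424, -0.285], TCP at [0.196, -0.514, 0.304] pointing down, gripper open.
Joint ranges: [-2.95, 2.95], [-1.21, 1.97], [-1.09, 1.5], [-2.87, 1.71], [-2.94, -0.07], [-3.05, 3.05]. Speed limits (rad/s): [2.57, 2.57, 3.14, 3.14, 3.14, 3.14].

### API

Orientations are given as a rotation vector (axis times angle).
In Python, from workcell import ctrl gives the robot as it stands.
- The arm moves only by the tool move_arm, never from a script. Its argument "plan" is one flat list of numbers, 7 for each row, row after row: the shift along the world's x, y, z in a scale on which 1.0 is 80 cm, then the turn, a rotation vector about the world's x, y, z in fractions of the full range, 1 being 360 degrees, then the finger opening in cm, from 0 to 8.54. A call has 1 to 8 rows; each row is the pose to reach, as a shift and turn from the pose commanded when the call began; what a row does not reach only later rows make up. A row lasts 1/10 s, in which the tool goes at most 50 mm and 8.59 degrees, less where a joint would pass 70% of its speed; a pose out of reach is approached as far as the arm can. A shift or turn number past 1, either way, is cut back to 1. A call with a gripper value outside its range is refused whole. The fingers move at their own pace and stop on an object; the grip force is fixed at half the most. Time passes only in rows, so rows that repeat a pose let the fingers close. It gives the time, the measured TCP pose, the force, the opening and the grip force at its end, in the units of the state.
- ctrl.sense(): the state, without advancing time (a new reading comes with each control period).
- ctrl.get_image(name): name is "scene" or "top"; returns the picture (420x560x3 uint8, red, green, blue); there is no depth.
- ctrl.camera_model(name): a dict with "camera_matrix" (3x3 intrinsics, pixels), "D" ([k1, k2, p1, p2, k3] as OpenCV has them; the pictures are not rectified), "R" (3x3) and "t" (3): a world point X has camera coordinates R X + t. Camera axes: x right, y down, z forward; pixel columns grow to the right and rows downward; lengths in m; the calibration is good to about 2 mm. A picture is of the moment at which its call begins. camera_model takes no time and is no camera call.
- ctrl.job_done(): hands the job in; it is judged then, once.
The state is a dict: "clock": time; "joint_positions": joint angles; "dq": joint speeds; "joint_torque": joint torques, N m; "ee_pos": TCP position; "eef_rot": TCP orientation; "force": force on the tool from outside, world axes, zero at the start; "wrist_torque": the same for the moment, N m; "finger_gap": finger opening in m; "gripper_force": force on a finger pad.
Only numpy, scipy, OpenCV 4.12 (cv2) and the standard library are available. Lean on these libraries where they do the work, as an engineer would, in place of code of your own. Each camera call takes 0.05 s, during which the arm holds its last target. There are 200 camera calls.

### The job

Lay the square steel tube spacer lengthwise and flat on the feeder's open tray and let go of it, then push it through the two sprung doors and gently on into the nest until its nose presses the sprung stop; the stop may be set at a different depth each time, so feel for it, and do not ram it to the end of its spring. Then withdraw so that the doors swing fully shut behind the spacer, and leave it lying straight inside, touching the stop. Do not disturb the other things on the bench.

Things in the scene. Friction and masses are not known exactly. Their poses are not given: they have to be found in the camera images.
- spacer: the spacer: bare steel square-tube stub with flat closed end caps, in effect a closed block 80 long (its x) x 38 wide (its y) x 38 high mm, about 0.4 kg (hidden, -20/+30 %); either end may lead. Origin: centre of its underside. Starts loose and flat on the bench.
- feeder: the feeder, bolted to the bench, 350 mm long. Origin: centre of the doorway, at bench level; its x is the feed direction (tray, doors, nest, stop), z up. 'Feeder x, y, z' below are mm in this frame. A flat bed, top at z 10, of smooth plated steel (friction about 0.25) runs all along. The doorway's jambs stand at x 0, 52 above the bed.
- tray (a point): point on the bed in the open tray, feeder x -90. The tray has no walls from x -145 to -60 (y +-65). Then steel guides 40 mm above the bed: flared from y +-37 at x -60 to y +-22 at x -35, then straight, inner faces at y +-22, up to the doors at x 0.
- nest (a point): point on the bed in the nest, feeder x 90. The nest is open on top; walls 30 mm above the bed, inner faces at y +-32, from x 8 to the end plate at x 198.
- door_left (a joint): left (+y) steel door leaf, 4 mm thick, upright pin at feeder x 0, y +29, reaching 27.5 mm to about the middle, 3 to 45 mm above the bed. 0 rad = shut; grows to 1.5 as it swings into the nest; never towards the tray. A spring shuts it; pushing the spacer slowly through both takes 4 to 10 N at first and 1 to 3 N once they are open. To shut, the 30 mm behind the doorway must be clear.
- door_right (a joint): right (-y) door leaf, the mirror image: pin at feeder x 0, y -29; value 0 rad = shut, grows to 1.5 into the nest, same spring.
- stop_rail: fixed rail on the nest's bed along feeder x; origin at feeder x 90, z 10. The stop is clamped on it: dark carriage with a black knob and, facing the doors, a rubber pad 34 wide, 6 to 32 above the bed. Pad face 25 to 57 mm past this origin; setting not reported. The pad springs 1.2 N/mm for 7 mm, then is solid: 3 to 6 N is right, over 15 N is ramming. It may push the part back 1-3 mm.
- spray_can: bystander: upright spray can, 52 diameter x 150 mm high, origin under its centre
- pipe_stub: bystander: short round pipe stub standing on end, 56 diameter x 50 mm high, origin under its centre
- hammer: bystander: hammer lying along its x, about 220 mm long, head to +x
- abrasive_box: bystander: closed cardboard box 70 x 90 x 40 mm, origin under its centre
Mind the look-alikes: they are no part of the job. What is shaped like the spacer but green is not meant.

How it is judged:
By the outcome, as a careful person would: the job done as asked, in the order asked, and still so for the second after the job is handed in, with the robot touching nothing.
It also fails if it takes over 72 s, if anything falls off the work surface, if the arm or the gripper's body presses on something with over 40 N, if the wrist force passes 120 N, or if a joint passes its speed limit or range.

## Working session

There is one attempt and no reset: what is moved stays moved. The work goes in short steps, Python scripts to look and compute and a tool call to move; the robot and the scene stay as the last step left them, time stands still between calls to the robot, and variables do not carry over. Pictures are saved under pics/ and viewed, at most 10 in all, crops included, and the job is handed in when it is done.

Besides the shell and the picture viewer there is one more tool, called after "Request:" as a command line: name --argument value ..., lists and objects as JSON in quotes. move_arm: Moves the arm, as the interface text tells. Its arguments: {"type":"object","properties":{"plan":{"type":"array"}},"required":["plan"]}

```bash
mkdir -p pics; python3 - <<'E'
from workcell import ctrl
import cv2
for n in("scene","top"):
    cv2.imwrite(f"pics/{n}0.png",ctrl.get_image(n)[:,:,::-1])
    m=ctrl.camera_model(n);print(n,m)
s=ctrl.sense();print(s)
E
```

```text
scene {'camera_matrix': array([[429.04505116,   0.        , 287.85476487],
       [  0.        , 429.04505116, 200.88539773],
       [  0.        ,   0.        ,   1.        ]]), 'D': array([-0.02073667,  0.        ,  0.        ,  0.        ,  0.        ]), 'R': array([[ 0.72931305,  0.68415903,  0.00537517],
       [ 0.57185212, -0.60524317, -0.55377419],
       [-0.37561633,  0.40694855, -0.83264954]]), 't': array([-0.44085155, -0.29435539,  1.3533822 ])}
top {'camera_matrix': array([[389.19718353,   0.        , 279.97371231],
       [  0.        , 389.19718353, 204.20701039],
       [  0.        ,   0.        ,   1.        ]]), 'D': array([-0.03277728,  0.        ,  0.        ,  0.        ,  0.        ]), 'R': array([[ 0.01522384, -0.99964959, -0.02165504],
       [-0.99757516, -0.01371414, -0.06823288],
       [ 0.06791199,  0.0226413 , -0.99743438]]), 't': array([0.03317176, 0.5753864 , 1.12384284])}
{'clock': 0.1, 'joint_positions': array([-9.21416698e-01,  2.55673723e-01,  1.07157462e-01, -4.01297469e-04,
       -1.42392316e+00, -2.84589665e-01]), 'dq': array([ 1.44235472e-05, -2.55433874e-03,  2.85818450e-03,  1.21719171e-03,
        1.36072817e-03,  3.88191884e-04]), 'joint_torque': array([-2.70670273e-03, -3.87604201e+01,  2.38472754e+01,  5.37804365e+00,
       -3.82315935e-03, -2.50789401e-05]), 'ee_pos': array([ 0.19614591, -0.5134962 ,  0.30310608]), 'eef_rot': array([ 5.69677579e-01, -3.08911711e+00, -2.58499281e-03]), 'force': array([-0.35303073,  0.3845941 ,  0.88098881]), 'wrist_torque': array([ 0.08359874, -0.02895708,  0.00400722]), 'gripper_force': 0.0, 'finger_gap': 0.08521239620776107}
```

View pics/scene0.png

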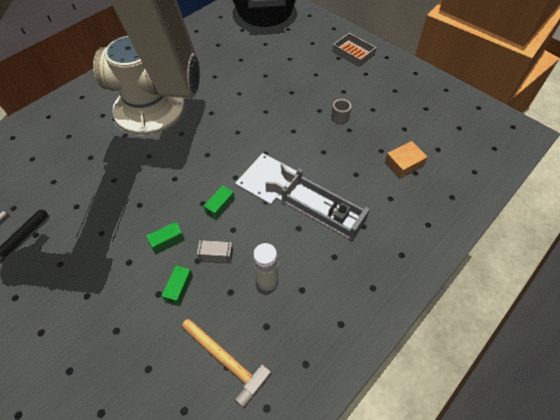

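View pics/top0.png

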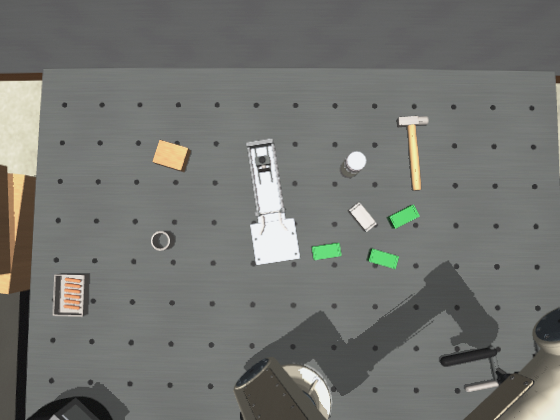

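Scene view: the bare steel spacer is at (214,249), with green blocks at (219,201), (165,237) and (176,284). The feeder runs from (265,177) to (350,225). Top view: the spacer is at (362,217), with green blocks at (404,216), (383,259) and (326,251). The feeder tray is at (275,242) and its end plate at (260,143).
Possible mix-ups are the three green blocks. I choose the steel one and check it in a close crop.

```bash
python3 - <<'E'
import cv2,numpy as np
t=cv2.imread("pics/top0.png");s=cv2.imread("pics/scene0.png")
def c(im,x,y,w,h,k): return cv2.resize(im[y:y+h,x:x+w],None,fx=k,fy=k,interpolation=cv2.INTER_CUBIC)
a=np.hstack([c(t,235,130,80,140,4),c(t,335,190,60,50,4) if 0 else np.vstack([c(t,330,190,60,50,8),np.zeros((160,480,3),np.uint8)])])
cv2.imwrite("pics/c1.png",a)
b=np.vstack([c(s,230,145,145,95,5)[:, :], np.hstack([c(s,190,230,50,45,2.5),np.zeros((112,600,3),np.uint8)])[:112,:725]])if 0 else c(s,185,145,190,120,4)
cv2.imwrite("pics/c2.png",b);print(a.shape,b.shape)
E
```

```text
(560, 800, 3) (480, 760, 3)
```

View pics/c1.png

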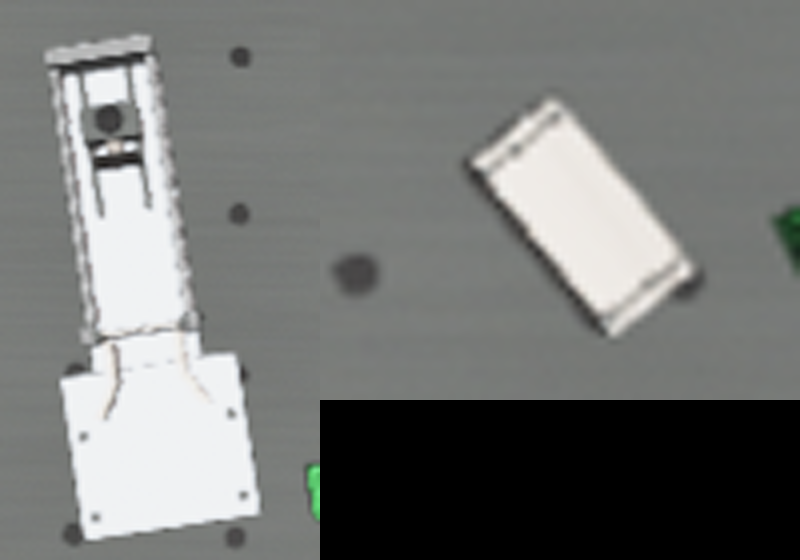

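View pics/c2.png

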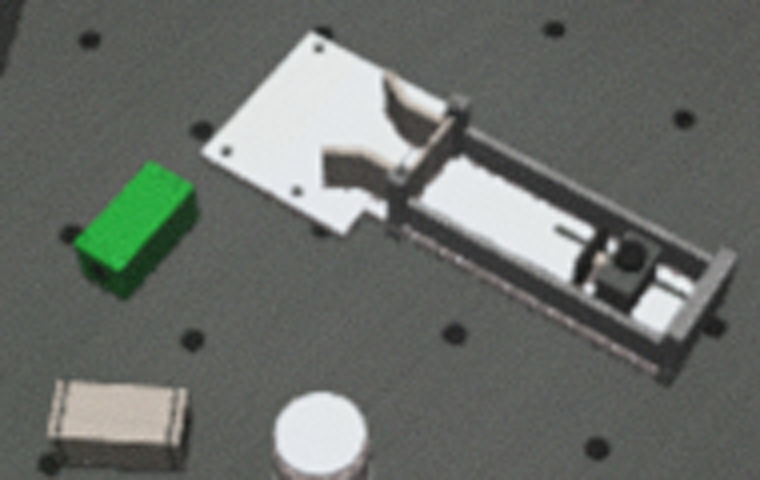

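Crop 1 (top view) and crop 2 (scene view) confirm the pale steel block with end caps is the spacer and the green one is a look-alike. They also show the tray corners, bed screws, doors and stop. Next I triangulate these points.

```bash
cat > h.py <<'E'
from workcell import ctrl
import cv2,numpy as np
def P(n): m=ctrl.camera_model(n); return m
def und(n,p):
    m=P(n); return cv2.undistortPoints(np.array(p,float).reshape(-1,1,2),m["camera_matrix"],m["D"]).reshape(-1,2).T
def tri(pt,ps):
    M=[np.hstack([P(n)["R"],P(n)["t"].reshape(3,1)]) for n in("top","scene")]
    X=cv2.triangulatePoints(M[0],M[1],und("top",pt),und("scene",ps)); return (X[:3]/X[3]).T
def ray(n,p,z):
    m=P(n); c=-m["R"].T@m["t"]; u=und(n,p); d=(m["R"].T@np.vstack([u,np.ones(u.shape[1])])).T
    return c+d*((z-c[2])/d[:,2])[:,None]
def proj(n,X):
    m=P(n); return cv2.projectPoints(np.array(X,float),cv2.Rodrigues(m["R"])[0],m["t"],m["camera_matrix"],m["D"])[0].reshape(-1,2)
E
python3 - <<'E'
from h import *
np.set_printoptions(precision=4,suppress=True)
f=lambda c,k,o:(np.array(c)+.5)/k-.5+np.array(o)
st=f([(550-320,97),(692-320,268),(610-320,335),(472-320,160)],8,(330,190))
ss=f([(183,445),(50,437),(60,380),(187,388)],4,(185,145))
X=tri(st,ss);print("spacer ABCD\n",X,X.mean(0))
for n,p in(("top",st),("scene",ss)):
    Y=ray(n,p,.038);e=(Y[0]+Y[3]-Y[1]-Y[2]);print(n,Y.mean(0),np.degrees(np.arctan2(e[1],e[0])),np.linalg.norm(e)/2,np.linalg.norm(Y[0]-Y[3]))
ft=f([(85,540),(258,513),(237,352),(95,517),(243,495),(231,413),(92,340),(195,320)],4,(235,130))
fs=f([(311,31),(203,152),(346,235),(319,48),(227,151),(297,191),(458,103),(400,170)],4,(185,145))
X=tri(ft,fs);print("feeder bk+,bk-,fr-,holes3,jambs+,-\n",X)
for n,p in(("top",ft),("scene",fs)):
    print(n,ray(n,p[:6],.01),ray(n,p[6:],.062))
E
```

```text
spacer ABCD
 [[ 0.5853 -0.184   0.0355]
 [ 0.524  -0.2353  0.0365]
 [ 0.4993 -0.2058  0.0375]
 [ 0.5611 -0.1563  0.0391]] [ 0.5424 -0.1953  0.0371]
top [ 0.5417 -0.196   0.038 ] 39.29459475521605 0.07953022489651798 0.036337738704123344
scene [ 0.5436 -0.1947  0.038 ] 39.45925451826845 0.07938706615966279 0.03855409564254346
feeder bk+,bk-,fr-,holes3,jambs+,-
 [[ 0.3975  0.1109  0.0109]
 [ 0.4192 -0.0159  0.0094]
 [ 0.538   0.0019  0.0097]
 [ 0.4141  0.1033  0.0123]
 [ 0.4322 -0.0049  0.0118]
 [ 0.4918  0.0044  0.0129]
 [ 0.5433  0.1052  0.0607]
 [ 0.5581  0.0326  0.0723]]
top [[ 0.3965  0.1099  0.01  ]
 [ 0.4184 -0.0169  0.01  ]
 [ 0.5363  0.      0.01  ]
 [ 0.4134  0.1028  0.01  ]
 [ 0.4313 -0.0057  0.01  ]
 [ 0.4913  0.0039  0.01  ]] [[0.5416 0.1033 0.062 ]
 [0.5568 0.0307 0.062 ]]
scene [[ 0.3979  0.1124  0.01  ]
 [ 0.4205 -0.0151  0.01  ]
 [ 0.5399  0.0036  0.01  ]
 [ 0.4133  0.1051  0.01  ]
 [ 0.4319 -0.0032  0.01  ]
 [ 0.4907  0.0063  0.01  ]] [[0.5454 0.1062 0.062 ]
 [0.555  0.0401 0.062 ]]
```

```bash
python3 - <<'E'
from h import *
from scipy.spatial.transform import Rotation as Ro
np.set_printoptions(precision=4,suppress=True)
f=lambda c,k,o:(np.array(c)+.5)/k-.5+np.array(o)
s=ctrl.sense();print(Ro.from_rotvec(s["eef_rot"]).as_matrix(),ctrl.grip_point_offset)
o=np.array([.5512,.0695,0]);a=np.radians(8.9);Rz=Ro.from_euler('z',a)
F=lambda p:Rz.apply(np.array(p,float)/1000)+o
e=tri(f([(45,50),(150,38)],4,(235,130)),f([(735,253),(690,340)],4,(185,145)));print("endplate",Rz.inv().apply(e-o)*1e3)
for n,p in(("top",f([(95,160),(142,157)],4,(235,130))),("scene",f([(605,232),(580,275)],4,(185,145)))):
    print(n,"pad feeder",Rz.inv().apply(ray(n,p,.042)-o)*1e3)
g=ray("top",[(326,251),(383,259),(404,216),(362,217),(356,161)],.038);print("green",g,Rz.inv().apply(g-o)*1e3)
L=[[(-145,-65,10),(-145,65,10)],[(-145,65,10),(-60,65,10)],[(-145,-65,10),(-60,-65,10)]]
for q in(1,-1): L+=[[(-60,37*q,50),(-35,22*q,50)],[(-35,22*q,50),(0,22*q,50)],[(8,32*q,40),(198,32*q,40)],[(0,29*q,10),(0,29*q,62)]]
L+=[[(198,-32,40),(198,32,40)],[(0,-22,10),(0,22,10)]]
out=[]
for n,(x,y,w,h) in(("top",(235,130,80,140)),("scene",(225,140,150,105))):
    im=cv2.imread(f"pics/{n}0.png");k=4 if n=="top" else 3
    im=cv2.resize(im[y:y+h,x:x+w],None,fx=k,fy=k,interpolation=cv2.INTER_CUBIC)
    for l in L:
        p=(proj(n,F(l))+.5-np.array([x,y]))*k-.5
        cv2.line(im,*[tuple(int(round(v*16)) for v in r) for r in p],(0,0,255),1,cv2.LINE_AA,4)
    out.append(im)
H=max(i.shape[0] for i in out)
cv2.imwrite("pics/o1.png",np.hstack([cv2.copyMakeBorder(i,0,H-i.shape[0],0,0,0) for i in out]))
E
```

```text
[[-0.9342 -0.3567 -0.0007]
 [-0.3567  0.9342  0.0015]
 [ 0.0001  0.0017 -1.    ]] 0.0539
endplate [[207.8189  40.4121  56.7018]
 [210.7415 -32.703   53.3476]]
top pad feeder [[126.023   16.4839  42.    ]
 [123.3048 -17.6247  42.    ]]
scene pad feeder [[128.0046  16.5582  42.    ]
 [131.6461 -20.6142  42.    ]]
green [[ 0.4411 -0.0928  0.038 ]
 [ 0.4208 -0.2557  0.038 ]
 [ 0.5445 -0.3162  0.038 ]
 [ 0.54   -0.1955  0.038 ]
 [ 0.7026 -0.178   0.038 ]] [[-133.8855 -143.3206   38.    ]
 [-179.177  -301.1087   38.    ]
 [ -66.2699 -380.0636   38.    ]
 [ -52.0916 -260.0905   38.    ]
 [ 111.2328 -267.982    38.    ]]
```

View pics/o1.png

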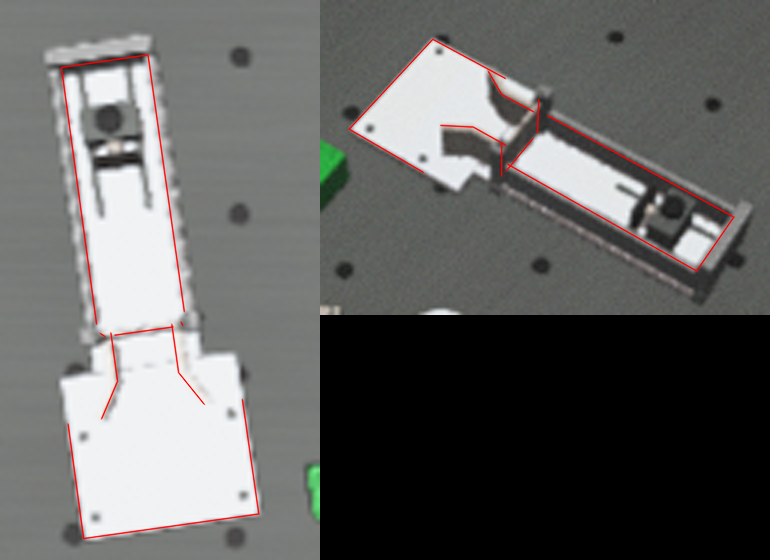

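The overlay fits: the feeder origin is at about (0.551, 0.0695) with yaw 8.9°, and the pad is near feeder x 127. The spacer is at (0.542, -0.195) with yaw 39.4°. Now I reach for it.

Careful with the scale: shifts go in shares of 80 cm and turns go in shares of 360 degrees. That gives: 24 cm / 80 = 0.3, 2.75 cm / 80 = 0.0344, 0.322 rad / 6.2832 = 0.0512.

Request:
move_arm --plan '[0.0375,0.0344,0,0,0,0.0064,8.5,0.075,0.0688,0,0,0,0.0127,8.5,0.1125,0.1031,0,0,0,0.0191,8.5,0.15,0.1375,0,0,0,0.0255,8.5,0.1875,0.1719,0,0,0,0.0318,8.5,0.225,0.2063,0,0,0,0.0382,8.5,0.2625,0.2406,0,0,0,0.0446,8.5,0.3,0.275,0,0,0,0.0512,8.5]'

```text
clock: 0.9
ee_pos: [0.4371, -0.2923, 0.3036]
eef_rot: [1.06, -2.957, -0.001]
force: [0.1, -0.7, -0.4]
finger_gap: 0.0851
gripper_force: 0.0
```

Request:
move_arm --plan '[0.0375,0.0338,0,0,0,0,8.5,0.075,0.0688,-0.0125,0,0,0,8.5,0.1063,0.0975,-0.0375,0,0,0,8.5,0.1325,0.1225,-0.075,0,0,0,8.5,0.1325,0.1225,-0.125,0,0,0,8.5,0.1325,0.1225,-0.125,0,0,0,8.5,0.1325,0.1225,-0.125,0,0,0,8.5]'

```text
clock: 1.6
ee_pos: [0.542, -0.1962, 0.2043]
eef_rot: [1.057, -2.956, 0.0]
force: [-0.7, 0.6, 1.4]
finger_gap: 0.085
gripper_force: 0.0
```

Converted, -12.6 cm / 80 = -0.1575, -11.5 cm / 80 = -0.1438.

Request:
move_arm --plan '[0,0.0013,-0.0375,0,0,0,8.5,0,0.0013,-0.075,0,0,0,8.5,0,0.0013,-0.1125,0,0,0,8.5,0,0.0013,-0.1438,0,0,0,8.5,0,0.0013,-0.1575,0,0,0,8.5,0,0.0013,-0.1575,0,0,0,8.5]'

```text
clock: 2.2
ee_pos: [0.5425, -0.1954, 0.0785]
eef_rot: [-1.057, 2.958, -0.001]
force: [0.6, 0.3, 0.1]
finger_gap: 0.085
gripper_force: 0.0
```

Request:
move_arm --plan '[0,0,0,0,0,0,6,0,0,0,0,0,0,5,0,0,0,0,0,0,4,0,0,0,0,0,0,3,0,0,0,0,0,0,3,0,0,0,0,0,0,3,0,0,0,0,0,0,3,0,0,0,0,0,0,3]'

```text
clock: 3.0
ee_pos: [0.5431, -0.195, 0.0793]
eef_rot: [-1.058, 2.956, -0.002]
force: [-1.1, 0.4, 6.4]
finger_gap: 0.0371
gripper_force: 61.5
```

Converted, 19.5 cm / 80 = 0.2438, 16 cm / 80 = 0.2, -0.5 rad / 6.2832 = -0.0796.

Request:
move_arm --plan '[0,0,0.0375,0,0,0,3,0,0,0.0875,0,0,0,3,0,0,0.125,0,0,0,3,-0.015,0.05,0.125,0,0,-0.0159,3,-0.03,0.1,0.125,0,0,-0.0318,3,-0.045,0.15,0.125,0,0,-0.0477,3,-0.06,0.2,0.125,0,0,-0.0637,3,-0.0775,0.2438,0.125,0,0,-0.0796,3]'

```text
clock: 3.8
ee_pos: [0.4788, 0.0019, 0.177]
eef_rot: [0.286, -3.127, -0.001]
force: [1.6, 0.3, -4.7]
finger_gap: 0.037
gripper_force: 62.2
```

Converted, 5.5 cm / 80 = 0.0688, -5 cm / 80 = -0.0625, -0.031 rad / 6.2832 = -0.0049.

Request:
move_arm --plan '[-0.0125,0.0375,0,0,0,-0.0049,3,-0.025,0.0688,0,0,0,-0.0049,3,-0.025,0.0688,0,0,0,-0.0049,3,-0.025,0.0688,-0.0375,0,0,-0.0049,3,-0.025,0.0688,-0.0625,0,0,-0.0049,3,-0.025,0.0688,-0.0625,0,0,-0.0049,3,-0.025,0.0688,-0.0625,0,0,-0.0049,3]'

```text
clock: 4.5
ee_pos: [0.4602, 0.0548, 0.1279]
eef_rot: [0.244, -3.131, 0.001]
force: [-0.5, -0.6, -3.5]
finger_gap: 0.0373
gripper_force: 62.3
```

```bash
python3 - <<'E'
from h import *
s=ctrl.sense();print(s["ee_pos"],s["eef_rot"],s["force"],s["finger_gap"])
a=ctrl.get_image("scene")[100:270,150:400,::-1];b=ctrl.get_image("top")[130:290,220:360,::-1]
a=cv2.resize(a,None,fx=2,fy=2,interpolation=2);b=cv2.resize(b,(280,340) if 0 else (298,340),interpolation=2)
cv2.imwrite("pics/p1.png",np.hstack([a,b]))
E
```

```text
[0.46018441 0.05476231 0.12794119] [ 2.44260710e-01 -3.13099929e+00  1.23160102e-03] [-0.54070745 -0.62340101 -3.50761051] 0.037299052524380344
```

View pics/p1.png

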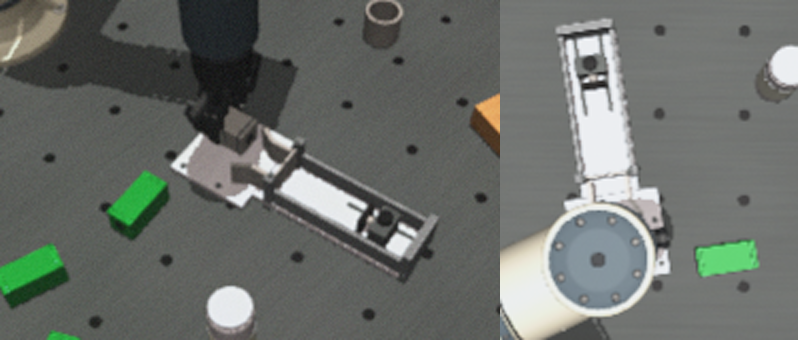

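The spacer is held in line with the feeder over the tray (crop at about (238,130)), and nothing has been disturbed. Lowering it.

Converted, -3.8 cm / 80 = -0.0475, 0.05 cm / 80 = 0.0006.

Request:
move_arm --plan '[0,0.0006,-0.025,0,0,0,3,0,0.0006,-0.04,0,0,0,3,0,0.0006,-0.0463,0,0,0,3,0,0.0006,-0.0475,0,0,0,3,0,0.0006,-0.0475,0,0,0,3]'

```text
clock: 5.1
ee_pos: [0.4609, 0.0559, 0.0907]
eef_rot: [-0.245, 3.131, 0.0]
force: [-0.1, 0.9, -3.9]
finger_gap: 0.037
gripper_force: 62.5
```

Converted, -0.1 cm / 80 = -0.0013.

Request:
move_arm --plan '[0,0,-0.0013,0,0,0,3,0,0,-0.0013,0,0,0,3]'

```text
clock: 5.3
ee_pos: [0.4605, 0.0558, 0.0894]
eef_rot: [-0.244, 3.131, 0.0]
force: [0.1, -0.1, -3.9]
finger_gap: 0.037
gripper_force: 62.5
```

Converted, -0.08 cm / 80 = -0.001.

Request:
move_arm --plan '[0,0,-0.001,0,0,0,3,0,0,-0.001,0,0,0,3]'

```text
clock: 5.5
ee_pos: [0.4611, 0.0558, 0.0893]
eef_rot: [-0.246, 3.13, -0.0]
force: [-3.0, -0.1, 6.2]
finger_gap: 0.0369
gripper_force: 63.7
```

Converted, 8 cm / 80 = 0.1, 5 cm / 80 = 0.0625.

Request:
move_arm --plan '[0,0,0,0,0,0,4.5,0,0,0,0,0,0,5.5,0,0,0,0,0,0,6.2,0,0,0,0,0,0,6.5,0,0,0,0,0,0,6.5,0,0,0.025,0,0,0,6.5,0,0,0.0625,0,0,0,6.5,0,0,0.1,0,0,0,6.5]'

```text
clock: 6.3
ee_pos: [0.4599, 0.0555, 0.1687]
eef_rot: [0.244, -3.131, 0.001]
force: [1.1, -0.1, 0.3]
finger_gap: 0.0652
gripper_force: 0.0
```

Converted, -7.4 cm / 80 = -0.0925, -5 cm / 80 = -0.0625.

Request:
move_arm --plan '[-0.0313,-0.005,0.0125,0,0,0,3,-0.0625,-0.01,0.0125,0,0,0,0,-0.0925,-0.0144,0.0125,0,0,0,0,-0.0925,-0.0144,0.0125,0,0,0,0,-0.0925,-0.0144,0.0125,0,0,0,0,-0.0925,-0.0144,0.0125,0,0,0,0]'

```text
clock: 6.9
ee_pos: [0.3869, 0.0444, 0.1782]
eef_rot: [-0.245, 3.131, 0.0]
force: [0.3, -0.9, 0.2]
finger_gap: 0.0001
gripper_force: 0.0
```

```bash
python3 - <<'E'
from h import *
s=ctrl.sense();print(s["ee_pos"],s["eef_rot"],s["force"],s["finger_gap"])
a=ctrl.get_image("scene")[140:215,225:325,::-1];b=ctrl.get_image("top")[190:275,240:310,::-1]
a=cv2.resize(a,(500,375),interpolation=2);b=cv2.resize(b,None,fx=4,fy=4,interpolation=2)[:,:280]
cv2.imwrite("pics/p2.png",np.hstack([a,cv2.copyMakeBorder(b,0,35,0,0,0)]))
E
```

```text
[0.38690868 0.04442833 0.1782208 ] [-2.44673520e-01  3.13145924e+00  2.08786704e-05] [ 0.26150956 -0.90999013  0.23970887] 8.079862566007162e-05
```

View pics/p2.png

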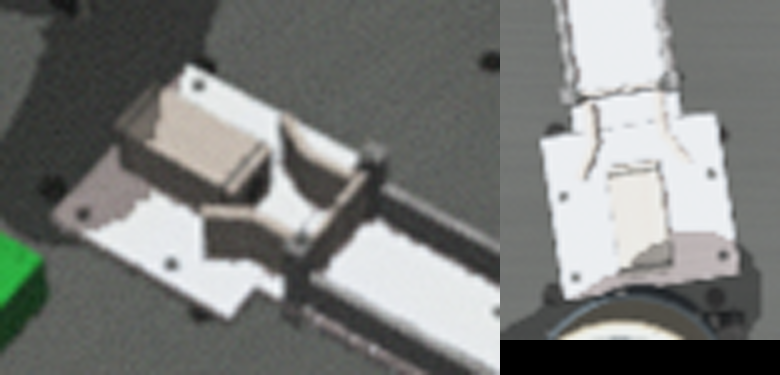

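The spacer lies straight on the tray, midway between the guides (front edge in the crop at (611,170)–(660,162)). Lowering the closed fingers behind it.

Request:
move_arm --plan '[0,0,-0.0438,0,0,0,0,0,0,-0.0875,0,0,0,0,0,0,-0.1063,0,0,0,0,0,0,-0.1063,0,0,0,0]'

```text
clock: 7.4
ee_pos: [0.3852, 0.0435, 0.091]
eef_rot: [0.243, -3.127, 0.003]
force: [-0.9, -0.3, -0.1]
finger_gap: -0.0001
gripper_force: 0.0
```

Converted, 3.2 cm / 80 = 0.04, 2.8 cm / 80 = 0.035.

Request:
move_arm --plan '[0.0063,0.001,0,0,0,0,0,0.0125,0.002,0,0,0,0,0,0.0188,0.0029,0,0,0,0,0,0.025,0.0039,0,0,0,0,0,0.03,0.0046,0,0,0,0,0,0.035,0.0054,0,0,0,0,0,0.04,0.0061,0,0,0,0,0]'

```text
clock: 8.1
ee_pos: [0.4183, 0.049, 0.0931]
eef_rot: [0.244, -3.132, 0.0]
force: [-1.3, 0.1, 0.1]
finger_gap: 0.0002
gripper_force: 0.5
```

Converted, 4 cm / 80 = 0.05, 3.5 cm / 80 = 0.0438.

Request:
move_arm --plan '[0.0063,0.001,0,0,0,0,0,0.0125,0.002,0,0,0,0,0,0.0188,0.0029,0,0,0,0,0,0.025,0.0039,0,0,0,0,0,0.0313,0.0049,0,0,0,0,0,0.0375,0.0059,0,0,0,0,0,0.0438,0.0068,0,0,0,0,0,0.05,0.0078,0,0,0,0,0]'

```text
clock: 8.9
ee_pos: [0.4586, 0.0554, 0.0931]
eef_rot: [0.244, -3.132, 0.0]
force: [-1.1, 0.3, -0.4]
finger_gap: 0.0003
gripper_force: 0.4
```

Converted, 2 cm / 80 = 0.025, 1.6 cm / 80 = 0.02.

Request:
move_arm --plan '[0.005,0.0008,0,0,0,0,0,0.01,0.0015,0,0,0,0,0,0.015,0.0024,0,0,0,0,0,0.02,0.0031,0,0,0,0,0,0.025,0.0039,0,0,0,0,0]'

```text
clock: 9.4
ee_pos: [0.4765, 0.0578, 0.0922]
eef_rot: [0.243, -3.127, 0.001]
force: [-4.2, -0.3, -0.4]
finger_gap: 0.0
gripper_force: 2.3
```

Converted, 2 cm / 80 = 0.025, 1.6 cm / 80 = 0.02.

Request:
move_arm --plan '[0.005,0.0008,0,0,0,0,0,0.01,0.0015,0,0,0,0,0,0.015,0.0024,0,0,0,0,0,0.02,0.0031,0,0,0,0,0,0.025,0.0039,0,0,0,0,0]'

```text
clock: 9.9
ee_pos: [0.499, 0.0617, 0.0934]
eef_rot: [-0.245, 3.131, 0.0]
force: [-1.5, 0.1, 0.6]
finger_gap: 0.0001
gripper_force: 0.9
```

Converted, 3.2 cm / 80 = 0.04, 2.8 cm / 80 = 0.035.

Request:
move_arm --plan '[0.005,0.0008,0,0,0,0,0,0.01,0.0015,0,0,0,0,0,0.015,0.0024,0,0,0,0,0,0.02,0.0031,0,0,0,0,0,0.025,0.0039,0,0,0,0,0,0.03,0.0046,0,0,0,0,0,0.035,0.0054,0,0,0,0,0,0.04,0.0063,0,0,0,0,0]'

```text
clock: 10.7
ee_pos: [0.5306, 0.0666, 0.0931]
eef_rot: [0.245, -3.132, 0.0]
force: [-1.1, 0.1, 0.7]
finger_gap: -0.0003
gripper_force: 1.0
```

Converted, 3 cm / 80 = 0.0375, 2.7 cm / 80 = 0.0338.

Request:
move_arm --plan '[0.005,0.0008,0,0,0,0,0,0.01,0.0015,0,0,0,0,0,0.015,0.0024,0,0,0,0,0,0.02,0.0031,0,0,0,0,0,0.025,0.0039,0,0,0,0,0,0.03,0.0046,0,0,0,0,0,0.0338,0.0053,0,0,0,0,0,0.0375,0.0058,0,0,0,0,0]'

```text
clock: 11.5
ee_pos: [0.5605, 0.0711, 0.093]
eef_rot: [0.244, -3.132, 0.0]
force: [-1.3, -0.8, 1.1]
finger_gap: -0.0001
gripper_force: 1.0
```

```bash
python3 - <<'E'
from h import *
s=ctrl.sense();print(s["ee_pos"],s["eef_rot"],s["force"],s["finger_gap"])
a=ctrl.get_image("scene")[145:240,250:375,::-1]
cv2.imwrite("pics/p3.png",cv2.resize(a,None,fx=6,fy=6,interpolation=2))
E
```

```text
[0.56048063 0.07114615 0.09304963] [ 2.44448892e-01 -3.13199459e+00  4.20884870e-06] [-1.29455626 -0.84883785  1.11694895] -6.936112244009799e-05
```

View pics/p3.png

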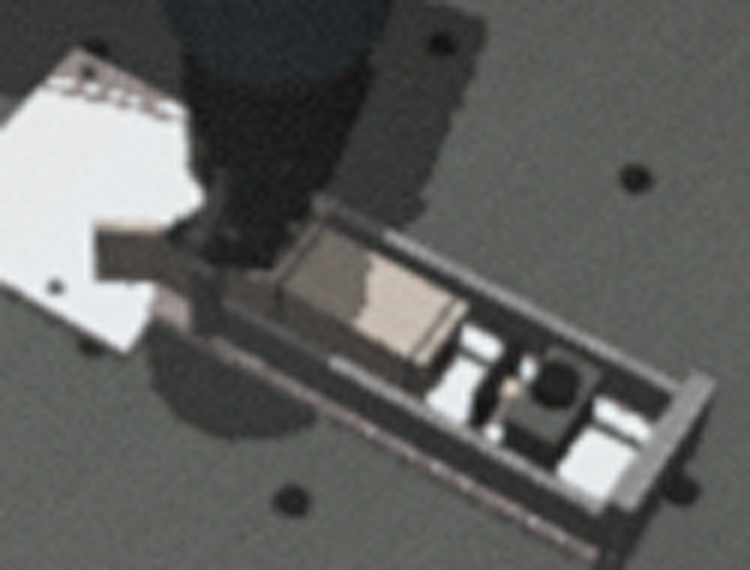

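The spacer is straight in the nest, past the doors. Its nose at about (440,340) in the crop is roughly 25 mm short of the pad. Now I feel for the stop.

Converted, 1.6 cm / 80 = 0.02, 1.4 cm / 80 = 0.0175.

Request:
move_arm --plan '[0.0038,0.0006,0,0,0,0,0,0.0075,0.0011,0,0,0,0,0,0.0113,0.0018,0,0,0,0,0,0.015,0.0024,0,0,0,0,0,0.0175,0.0028,0,0,0,0,0,0.02,0.0031,0,0,0,0,0]'

```text
clock: 12.15
ee_pos: [0.5764, 0.0737, 0.093]
eef_rot: [0.244, -3.132, -0.0]
force: [-1.7, -0.7, -0.4]
finger_gap: -0.0002
gripper_force: 2.2
```

Converted, 0.4 cm / 80 = 0.005, 0.3 cm / 80 = 0.0038.

Request:
move_arm --plan '[0.0013,0.0003,0,0,0,0,0,0.0025,0.0004,0,0,0,0,0,0.0038,0.0006,0,0,0,0,0,0.005,0.0008,0,0,0,0,0]'

```text
clock: 12.55
ee_pos: [0.5803, 0.0743, 0.0931]
eef_rot: [-0.244, 3.132, 0.0]
force: [-1.4, 0.8, -0.4]
finger_gap: 0.0001
gripper_force: 1.3
```

Converted, 0.3 cm / 80 = 0.0038, 0.2 cm / 80 = 0.0025.

Request:
move_arm --plan '[0.0013,0.0003,0,0,0,0,0,0.0025,0.0004,0,0,0,0,0,0.0038,0.0006,0,0,0,0,0]'

```text
clock: 12.85
ee_pos: [0.5832, 0.0745, 0.0932]
eef_rot: [0.244, -3.132, 0.0]
force: [-2.9, -0.6, 1.2]
finger_gap: -0.0002
gripper_force: 1.5
```

Converted, 0.1 cm / 80 = 0.0013, 0.02 cm / 80 = 0.0003.

Request:
move_arm --plan '[0.0013,0.0003,0,0,0,0,0,0.0013,0.0003,0,0,0,0,0]'

```text
clock: 13.05
ee_pos: [0.5841, 0.0747, 0.0931]
eef_rot: [0.244, -3.131, 0.0]
force: [-3.1, -0.7, 2.4]
finger_gap: 0.0004
gripper_force: 1.6
```

Converted, 0.1 cm / 80 = 0.0013, 0.02 cm / 80 = 0.0003.

Request:
move_arm --plan '[0.0013,0.0003,0,0,0,0,0,0.0013,0.0003,0,0,0,0,0]'

```text
clock: 13.25
ee_pos: [0.5849, 0.0749, 0.0929]
eef_rot: [0.244, -3.131, 0.0]
force: [-3.7, -1.7, 2.3]
finger_gap: 0.0002
gripper_force: 2.4
```

Converted, 0.1 cm / 80 = 0.0013, 0.02 cm / 80 = 0.0003.

Request:
move_arm --plan '[0.0013,0.0003,0,0,0,0,0,0.0013,0.0003,0,0,0,0,0]'

```text
clock: 13.45
ee_pos: [0.5857, 0.075, 0.0929]
eef_rot: [0.244, -3.131, 0.001]
force: [-5.9, -2.0, 3.2]
finger_gap: -0.0
gripper_force: 2.6
```

Converted, 0.05 cm / 80 = 0.0006, 0.01 cm / 80 = 0.0001.

Request:
move_arm --plan '[0.0006,0.0001,0,0,0,0,0,0.0006,0.0001,0,0,0,0,0]'

```text
clock: 13.65
ee_pos: [0.586, 0.0751, 0.0928]
eef_rot: [0.244, -3.13, 0.001]
force: [-6.0, -1.5, 2.6]
finger_gap: 0.0001
gripper_force: 2.9
```

Pressing the stop with about 5 N net. Backing off gently, then lifting straight out.

Converted, -0.8 cm / 80 = -0.01, -0.6 cm / 80 = -0.0075.

Request:
move_arm --plan '[-0.0013,-0.0003,0,0,0,0,0,-0.0025,-0.0004,0,0,0,0,0,-0.0038,-0.0006,0,0,0,0,0,-0.005,-0.0008,0,0,0,0,0,-0.0075,-0.0011,0,0,0,0,0,-0.01,-0.0015,0,0,0,0,0,-0.01,-0.0015,0,0,0,0,0]'

```text
clock: 14.35
ee_pos: [0.579, 0.0744, 0.0935]
eef_rot: [-0.245, 3.131, 0.001]
force: [0.9, 0.4, 0.5]
finger_gap: -0.0
gripper_force: 0.0
```

Converted, 16 cm / 80 = 0.2, 13 cm / 80 = 0.1625.

Request:
move_arm --plan '[0,0,0.0125,0,0,0,0,0,0,0.025,0,0,0,0,0,0,0.0375,0,0,0,0,0,0,0.0563,0,0,0,0,0,0,0.0875,0,0,0,0,0,0,0.125,0,0,0,0,0,0,0.1625,0,0,0,0,0,0,0.2,0,0,0,0]'

```text
clock: 15.15
ee_pos: [0.5787, 0.0741, 0.2555]
eef_rot: [-0.244, 3.131, 0.0]
force: [1.5, -0.7, 0.5]
finger_gap: 0.0
gripper_force: 0.0
```

Converted, -18 cm / 80 = -0.225, -16 cm / 80 = -0.2.

Request:
move_arm --plan '[-0.05,-0.0125,0,0,0,0,0,-0.1,-0.025,0,0,0,0,0,-0.15,-0.0375,0,0,0,0,0,-0.2,-0.0625,0,0,0,0,0,-0.225,-0.1,0,0,0,0,0,-0.225,-0.15,0,0,0,0,0,-0.225,-0.2,0,0,0,0,0,-0.225,-0.2,0,0,0,0,0]'

```text
clock: 15.95
ee_pos: [0.3982, -0.089, 0.2543]
eef_rot: [-0.237, 3.131, -0.001]
force: [1.4, 0.9, -0.5]
finger_gap: 0.0002
gripper_force: 0.0
```

```bash
python3 - <<'E'
from h import *
s=ctrl.sense();print(s["ee_pos"],s["force"],s["clock"])
a=ctrl.get_image("scene")[145:240,250:375,::-1];b=ctrl.get_image("top")[130:235,240:295,::-1]
a=cv2.resize(a,(560,426),interpolation=2);b=cv2.resize(b,None,fx=4,fy=4,interpolation=2)
cv2.imwrite("pics/p4.png",np.hstack([a,cv2.copyMakeBorder(b,0,6,0,0,0)]))
E
```

```text
[ 0.39823606 -0.08900618  0.25431884] [ 1.3719481   0.92572258 -0.52307149] 15.95
```

View pics/p4.png

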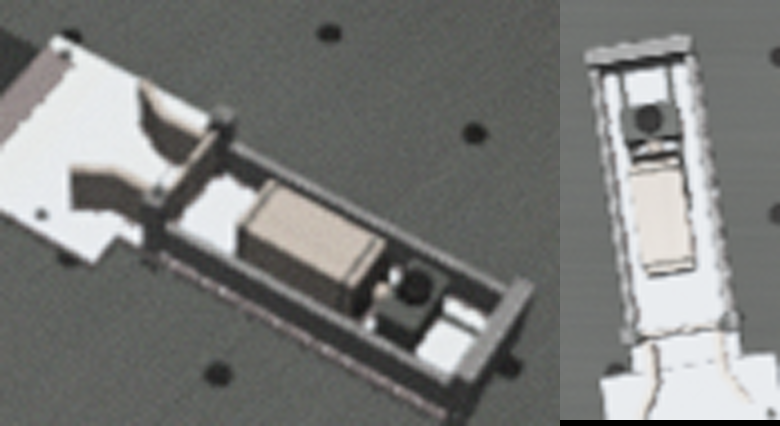

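The doors are shut and the spacer lies straight with its nose against the pad (crop at (360,280)). The arm is clear.

```bash
python3 -c "
from workcell import ctrl
print(ctrl.job_done())"
```

```text
the job is handed in; nothing more can be done
None
```

The job is handed in at about 16 s: the spacer was laid on the tray, released and pushed through the doors onto the stop at about 5 N, and the last pictures show it straight against the pad with both doors shut.

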